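# Ease the press-fit filter grille off a nail-dust extractor with a pry wedge

### The arm

A 6-joint arm with a two-finger parallel gripper is mounted at the origin on the work surface. World frame = base frame: x ahead of the robot, y to its left, z up, the work surface at z = 0. Lengths are in mm, angles in rad, forces in N, time in s.
With the tool pointing down it reaches from about 275 to 750 mm from the base axis. Payload 10.2 kg.
Tool frame: the origin (TCP) lies on the front face of the gripper's body, between the roots of the fingers; the fingertips stand 73 mm ahead of it and the grasp point (between the pads) lies 54 mm ahead of it; z points along the fingers, y is the direction in which the jaws open and shut (so a half turn about z gives the same grasp; the last joint's range is limited). The gripper opens to 85 mm and grips with 20 to 120 N. Pads are 22 mm wide; open, the fingers measure 114 mm over their backs; the gripper's body (76 mm by 85 mm) begins 54 mm behind the grasp point. The pads swing forward as they close: fully open they stand 13 mm farther back than shut.
Start: joints at [1.009, 0.313, 1.498, -0, 1.331, -0.223], TCP at [174.5, 495.158, 303.894] pointing down, gripper open.
Joint ranges: [-2.94, 2.94], [-0.97, 2.17], [0.19, 2.56], [-1.23, 4.37], [0.02, 3.11], [-2.88, 2.88]. Speed limits (rad/s): [2.39, 2.39, 3.01, 3.14, 3.14, 3.14].

### API

Orientations are given as a unit quaternion [w, x, y, z].
In Python, from rig import ctrl gives the robot as it stands.
- The arm moves only by the tool move_arm, never from a script. Its argument "series" is a list of rows, each a list of 3 entries, a list of its own where there are three numbers: the shift along the tool's x, y, z in mm, then the turn about the tool's z in degrees, then the opening, from 0 (shut) to 1 (fully open). In form: [[[tx, ty, tz], yaw, grip], ...]. A call has 1 to 10 rows; each row is the pose to reach, as a shift and turn from the pose commanded when the call began, along the tool's axes at that moment; what a row does not reach only later rows make up. A row lasts 1/8 s, in which the tool goes at most 62.5 mm and 10.7 degrees, less where a joint would pass 70% of its speed; a pose out of reach is approached as far as the arm can. A call with a gripper value outside its range is refused whole. The fingers move at their own pace and stop on an object; "force" is the grip in N (left out, the last holds). Time passes only in rows, so rows that repeat a pose let the fingers close. It gives the time, the measured TCP pose, the force and the opening at its end, in the units of the state.
- ctrl.sense(): the state, without advancing time (a new reading comes with each control period).
- ctrl.capture(name): name is "side" or "top" or "wrist"; returns (picture, depth): 480x640x3 uint8, red, green, blue; 480x640 float32, mm along the optical axis (not along the pixel's ray), 0 where there is no reading.
- ctrl.camera_model(name): a dict with "fov_y" (degrees; the focal length in pixels is half the picture's height over the tangent of half this angle, whatever the lens; pixels are square), "cx", "cy" (the principal point, pixels), "rvec" (rotation vector, rad) and "tvec" (3), from world to camera coordinates, as OpenCV has them. Camera axes: x right, y down, z forward; pixel columns grow to the right and rows downward; lengths in mm; the calibration is good to about 2 mm. A picture is of the moment at which its call begins: read the wrist's pose just before it. camera_model takes no time and is no camera call; for the wrist camera it gives the pose at the moment of the call.
- ctrl.finish_job(): hands the job in, once; it reports no verdict.
The state is a dict: "time_s": time; "joints": joint angles; "dq": joint speeds; "tau": joint torques, N m; "eef_pos": TCP position; "ee_rot": TCP orientation; "force": force on the tool from outside, world axes, zero at the start; "wrist_torque": the same for the moment, N m; "grip_width": opening from 0.0 (shut) to 1.0 (fully open).
Only numpy, scipy, OpenCV 4.12 (cv2) and the standard library are available. Lean on these libraries where they do the work, as an engineer would, in place of code of your own. Each camera call takes 0.05 s, during which the arm holds its last target.

### The job

Free the filter grille that is pressed into the top of the desk dust extractor so that it can be lifted off by hand: take the two-ended pry wedge by its grip, work a blade gently into the notch under one short end of the grille and then the other, by turns, until both ends stand about 6 mm up from the deck. Keep it even (never more than about 3 mm higher at one end than at the other), and whenever it binds and the push grows beyond some 8 N, do not force it but ease up the other end; keep the gripper itself off the grille. Then lay the wedge back flat on the desk and leave the other things alone.

Things in the scene. Friction and masses are not known exactly. Their poses are not given: they have to be found in the camera images.
- unit: white desk dust extractor, fixed: 170 mm (its x) by 210 mm (its y) by 88 mm high; origin at the centre of its underside on the desk, z up. Its flat top (the deck, 88 mm up) carries the grille, centred. Outside each short end of the grille 20 mm of bare deck runs to the unit's end wall (y = +-105 mm), level with the floor of the pry notch: a blade can rest there and slide inward along y
- grille: dark steel slatted grille, 350 g, frame 120 (x) by 170 (y) by 12 mm, origin mid underside, axes as the unit's. Four 48 mm legs in slots, gripped by springs: an end slides up under 3 to 7 N of push on the wedge and stays, but jams hard once it is 1.5 to 3.5 mm (hidden) higher than the other. Mid each end a pink-lipped pry notch, 36 mm wide, 45 mm deep, open outward, roof 3.5 mm above the underside
- grille_left (a point): point of the grille at the foot of the short end on its +y side (0, +85, 0 mm in the grille's frame), mid-width of the notch there; its height above the deck is how far this end has been raised
- grille_right (a point): the same at the other short end (0, -85, 0 mm in the grille's frame)
- wedge_center (a point): two-ended pry wedge, 70 g, on the desk left or right of the unit; point at its centre, 10 mm above its flat underside, x along its length. 170 mm long: black grip amid, 80 long, 24 wide, 20 mm high; both ends a slippery yellow blade 45 long, 20 wide, flat below (flush with the grip), 2 mm thick at the tip, sloping to 14 mm at the grip: 3.75 mm inward lifts 1 mm, less up to 2 mm lost to play
- buffer: pink and white nail buffer block, 26 x 95 x 26 mm, lying on the desk on the other side; leave alone; origin at the centre of its underside
- polish_red: small red polish bottle with black cap, 32 mm across, 54 mm tall, left or right of the unit, a little beyond the wedge or the buffer; leave alone; origin under its centre
- jar: beige jar of sanding bands with black lid, 56 mm across, 45 mm tall, at the other side; leave alone; origin under its centre
Not all that is in view belongs to the job. What is shaped like the part that bears wedge_center but green is not meant. Of the things that look like the grille, the larger one is meant.

How it is judged:
By the outcome, as a careful person would: the job done as asked, in the order asked, and still so for the second after the job is handed in, with the robot touching nothing.
It also fails if it takes over 72 s, if anything falls off the work surface, if the arm or the gripper's body presses on something with over 40 N, if the wrist force passes 120 N, or if a joint passes its speed limit or range.

## Working session

There is one attempt and no reset: what is moved stays moved. The work goes in short steps, Python scripts to look and compute and a tool call to move; the robot and the scene stay as the last step left them, time stands still between calls to the robot, and variables do not carry over. Pictures are saved under pics/ and viewed, and the job is handed in when it is done.

Besides the shell and the picture viewer there is one more tool, called as a command line: name --argument value ..., lists and objects as JSON in quotes. move_arm: Moves the arm, as the interface text tells. Its arguments: {"type":"object","properties":{"series":{"type":"array","items":{"type":"array"}},"force":{"type":"number"}},"required":["series"]}

```bash
mkdir -p pics; ls; python3 - <<'E'
from rig import ctrl
import cv2,numpy as np
print(ctrl.sense())
for n in ["side","top","wrist"]:
    m=ctrl.camera_model(n);p,d=ctrl.capture(n)
    print(n,m)
    cv2.imwrite(f"pics/{n}0.png",p[:,:,::-1]);np.save(f"{n}0.npy",d);np.save(f"{n}0m.npy",m,allow_pickle=True)
E
```

```text
pics
{'time_s': 0.0, 'joints': array([ 1.00863910e+00,  3.13478311e-01,  1.49842093e+00, -9.33592904e-07,
        1.33097983e+00, -2.23364627e-01]), 'dq': array([-3.66875101e-04, -1.29438360e-03,  5.11379021e-04, -2.96342107e-05,
        8.67173955e-04,  1.15905054e-03]), 'tau': array([-7.97931152e-04, -4.12266612e+01, -2.59741312e+01, -2.71092194e-04,
        4.17535906e-03, -3.32100376e-05]), 'eef_pos': array([174.39294474, 495.02568984, 303.32660142]), 'ee_rot': array([-2.45763350e-04,  1.68587175e-01,  9.85686538e-01, -5.94405968e-04]), 'force': array([-0.33449641, -1.11125855, -0.52808498]), 'wrist_torque': array([-0.04178024,  0.00962056,  0.00519252]), 'grip_width': 1.0029986096563948}
side {'fov_y': 47.4204488459216, 'cx': 316.01440253059974, 'cy': 247.19263999639014, 'rvec': array([ 0.60449526, -2.64668272,  1.16793815]), 'tvec': array([ 581.65097616,  227.95077731, 1060.95844937])}
top {'fov_y': 56.032665498976044, 'cx': 321.85443630047763, 'cy': 241.2629968643092, 'rvec': array([ 2.1407265 , -2.18970141,  0.07613749]), 'tvec': array([  27.24394718,  647.14357519, 1096.76054502])}
wrist {'fov_y': 62.865223147972344, 'cx': 323.51900029136254, 'cy': 237.01237986364433, 'rvec': array([-2.34752513, -1.66273326, -0.25828337]), 'tvec': array([-525.65852265,  -40.8005016 ,  380.32039577])}
```

View pics/top0.png

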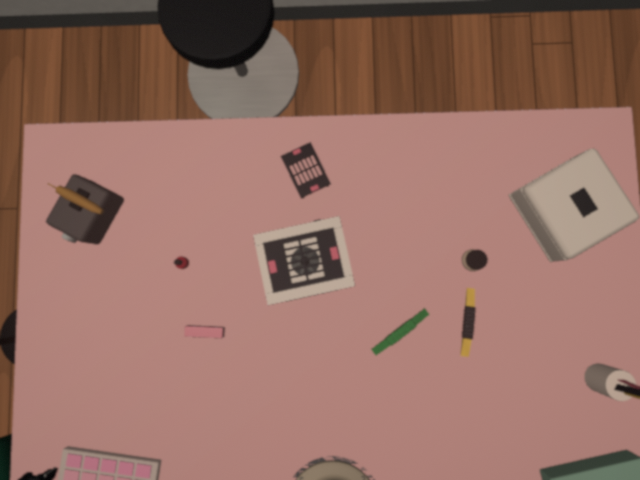

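View pics/side0.png

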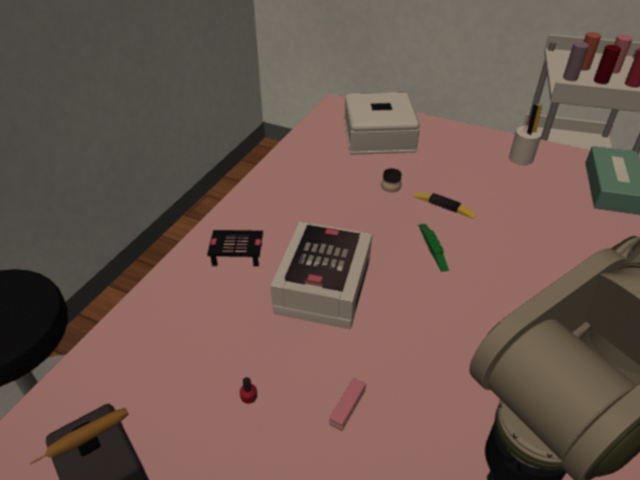

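View pics/wrist0.png

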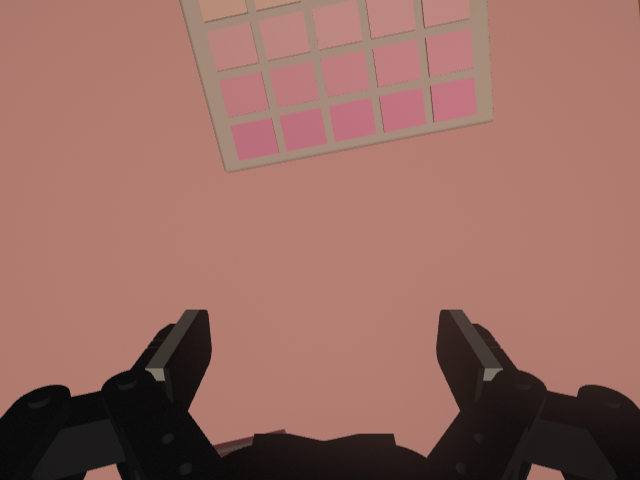

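The top view shows the white unit at (304,261) with its large dark grille, whose pink lips are at (272,267) and (334,253). The wedge candidates are the yellow/black one at (469,322) and a green one at (400,331). The yellow one fits the description. The grille candidates are (304,261) on the unit and a smaller one at (305,170). The larger one, on the unit, is meant.

```bash
cat > h.py <<'E'
import numpy as np,cv2
from scipy.spatial.transform import Rotation as R
def cam(m):
    f=240/np.tan(np.radians(m['fov_y']/2));Rm=cv2.Rodrigues(np.array(m['rvec']))[0];t=np.array(m['tvec'])
    return f,Rm,t
def toplane(m,uv,z):
    f,Rm,t=cam(m);uv=np.atleast_2d(uv).astype(float)
    d=np.c_[(uv[:,0]-m['cx'])/f,(uv[:,1]-m['cy'])/f,np.ones(len(uv))]@Rm
    c=-Rm.T@t
    return c+d*((z-c[2])/d[:,2])[:,None]
def proj(m,P):
    f,Rm,t=cam(m);q=np.atleast_2d(P)@Rm.T+t
    return np.c_[q[:,0]/q[:,2]*f+m['cx'],q[:,1]/q[:,2]*f+m['cy']]
def mask(p,lo,hi):
    return cv2.inRange(cv2.cvtColor(p,cv2.COLOR_BGR2HSV),np.array(lo),np.array(hi))
def rect(pts):
    (c,s,a)=cv2.minAreaRect(pts[:,:2].astype(np.float32)); return np.round(c,1),np.round(s,1),round(a,2)
def big(mk,box=None):
    if box: 
        z=np.zeros_like(mk);x0,y0,x1,y1=box;z[y0:y1,x0:x1]=mk[y0:y1,x0:x1];mk=z
    cs,_=cv2.findContours(mk,cv2.RETR_EXTERNAL,cv2.CHAIN_APPROX_NONE)
    return max(cs,key=cv2.contourArea)[:,0,:]
def tooldelta(s,dw):
    q=s['ee_rot'];return R.from_quat([q[1],q[2],q[3],q[0]]).inv().apply(dw)
E
python3 - <<'E'
from h import *
m=np.load('top0m.npy',allow_pickle=True).item();p=cv2.imread('pics/top0.png');d=np.load('top0.npy')
f,Rm,t=cam(m);print('cam',-Rm.T@t)
dk=cv2.inRange(cv2.cvtColor(p,cv2.COLOR_BGR2GRAY),0,60)
c=big(dk,(255,215,355,305));print('grille dark',rect(toplane(m,c,100)),len(c))
y=mask(p,(18,100,80),(35,255,255));ys,xs=np.nonzero(y[270:370,440:500]);ptsy=np.c_[xs+440,ys+270]
print('wedge yellow',rect(toplane(m,ptsy,5)))
c=big(dk,(450,295,490,350));print('grip',rect(toplane(m,c,20)))
w=mask(p,(0,0,120),(180,60,255));c=big(w,(245,205,365,315));print('unit white',rect(toplane(m,c,88)))
print('heights',[ (u,v,float(d[v,u])) for u,v in [(262,240),(304,261),(469,322),(400,400)]])
cv2.imwrite('pics/crop0.png',np.hstack([cv2.resize(p[290:370,370:490],None,fx=4,fy=4),cv2.resize(p[215:305,250:360],(391,320))])[:,:800])
print(toplane(m,[[183,263],[204,332],[476,259],[400,331]],10))
E
```

```text
cam [ 545.48906658   -9.06438941 1150.99098509]
grille dark (array([599.6,  56. ]), array([111.9, 161.5]), 11.02) 246
wedge yellow (array([ 439.5, -346.7]), array([ 19.7, 164.8]), 81.69)
grip (array([ 440.5, -343.3]), array([21.6, 72.7]), 81.94)
unit white (array([599.7,  56.3]), array([171.2, 210.1]), 11.22)
heights [(262, 240, 1069.5819091796875), (304, 261, 1055.7559814453125), (469, 322, 1105.4835205078125), (400, 400, 1116.2762451171875)]
[[ 602.15340666  367.70500702   10.        ]
 [ 427.82942475  313.58431721   10.        ]
 [ 595.48739147 -373.4281637    10.        ]
 [ 420.80067956 -176.46678674   10.        ]]
```

View pics/crop0.png

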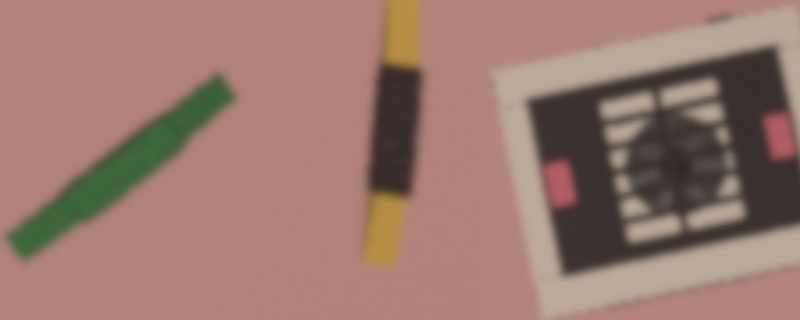

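The crop confirms the yellow/black wedge on the right of it and the grille on the unit with its pink lips. I'm heading for the wedge.

move_arm --series '[[[-529,-704,54],-11,1],[[-529,-704,54],-11,1],[[-529,-704,54],-11,1],[[-529,-704,54],-11,1],[[-529,-704,54],-11,1],[[-529,-704,54],-11,1],[[-529,-704,54],-11,1],[[-529,-704,54],-11,1],[[-529,-704,54],-11,1],[[-529,-704,54],-11,1]]' --force 60

```text
time_s: 1.4
eef_pos: [361.4, -99.1, 265.8]
ee_rot: [0.0, 0.074, 0.997, -0.0]
force: [0.6, 1.2, 0.8]
grip_width: 1.001
```

```bash
python3 - <<'E'
from rig import ctrl
from h import *
s=ctrl.sense();m=ctrl.camera_model('wrist');f,Rm,t=cam(m);c=-Rm.T@t
print(s['time_s'],s['eef_pos'],s['ee_rot'],s['joints'][[0,5]],'camoff tool',tooldelta(s,c-s['eef_pos']),'axis',tooldelta(s,Rm[2]))
print(tooldelta(s,np.array([439.5,-345,250])-s['eef_pos']))
E
```

```text
1.4 [361.4350952  -99.09683793 265.83760093] [ 2.88025047e-04  7.37986394e-02  9.97273119e-01 -5.56870169e-05] [-0.58322424 -2.00636726] camoff tool [ 77.11930757   0.91899492 -70.59340298] axis [-3.05262763e-01  1.79017996e-04  9.52268141e-01]
[-113.40100154 -231.73282944   15.91956955]
```

move_arm --series '[[[-113,-232,20],0,1],[[-113,-232,20],0,1],[[-113,-232,20],0,1],[[-113,-232,20],0,1],[[-113,-232,20],0,1],[[-113,-232,20],0,1]]'

```text
time_s: 2.15
eef_pos: [439.0, -342.7, 245.4]
ee_rot: [-0.0, 0.074, 0.997, 0.001]
force: [0.2, -0.1, 0.2]
grip_width: 1.0
```

```bash
cat > wv.py <<'E'
from rig import ctrl
from h import *
import sys
n=sys.argv[1]
s=ctrl.sense();m=ctrl.camera_model('wrist');p,d=ctrl.capture('wrist');p=np.ascontiguousarray(p[:,:,::-1])
cv2.imwrite(f'pics/{n}.png',p)
dk=cv2.inRange(cv2.cvtColor(p,cv2.COLOR_BGR2GRAY),0,60)
y=mask(p,(18,100,60),(35,255,255));c=np.argwhere(y)[:,::-1]
print(s['time_s'],s['eef_pos'],s['ee_rot'])
P=toplane(m,c,5);print('yellow',rect(P), 'n',len(c))
for lab in range(*[1,cv2.connectedComponents(y)[0]]):
    q=np.argwhere(cv2.connectedComponents(y)[1]==lab)[:,::-1]
    if len(q)>100: print(rect(toplane(m,q,4)),q.mean(0))
E
python3 wv.py w1
```

```text
2.15 [ 439.03452618 -342.65500659  245.355249  ] [-3.99495606e-04  7.35371030e-02  9.97292271e-01  5.11837149e-04]
yellow (array([ 449.8, -285.2]), array([143.5, 167.3]), 81.89) n 2604
(array([ 381.3, -337.9]), array([19.9, 46.5]), 81.88) [317.26581509 136.57116788]
(array([ 505.5, -355.6]), array([19.9, 38.1]), 81.88) [318.88067582 286.01161563]
```

View pics/w1.png

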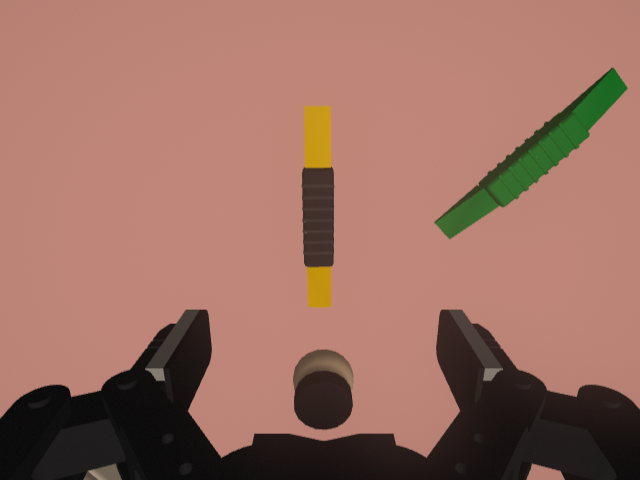

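The wrist view shows the yellow/black wedge with tips at rows 106 and 306, column 318. The green decoy is well to the right at (530,150). I'm descending and gripping.

move_arm --series '[[[-2.5,-3.5,60],0,1],[[-2.5,-3.5,115],0,1],[[-2.5,-3.5,150],0,1],[[-2.5,-3.5,169],0,1],[[-2.5,-3.5,169],0,1],[[-2.5,-3.5,169],0,0.2],[[-2.5,-3.5,169],0,0.1],[[-2.5,-3.5,169],0,0],[[-2.5,-3.5,169],0,0],[[-2.5,-3.5,169],0,0]]' --force 60

```text
time_s: 3.45
eef_pos: [441.4, -347.0, 77.6]
ee_rot: [0.0, 0.073, 0.997, -0.0]
force: [-0.5, 1.5, 6.3]
grip_width: 0.266
```

```bash
python3 wv.py w2
```

```text
3.45 [ 441.38914096 -346.96420354   77.61365413] [ 4.24430573e-04  7.33504060e-02  9.97306044e-01 -4.37696036e-04]
yellow (array([ 439.3, -300.3]), array([111.2, 150.7]), 81.96) n 8726
(array([ 382.1, -337.5]), array([21.4, 47.9]), 81.62) [323.07375441 157.29135609]
(array([ 501.8, -354.7]), array([21. , 13.7]), 81.65) [323.89981273 427.0411985 ]
```

View pics/w2.png

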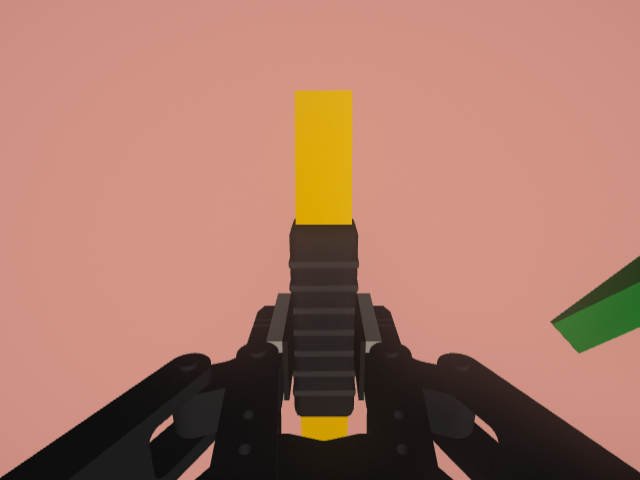

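The wedge is gripped squarely: blade centred at column 323, opening 0.266. I'll lift it and carry it over to the unit's right end.

move_arm --series '[[[0,0,-50],0,0],[[0,0,-105],0,0],[[-30,50,-140],10,0],[[-60,95,-140],20,0],[[-85,140,-140],30,0],[[-115,185,-140],40,0],[[-140,230,-140],50,0],[[-157,255,-140],60,0],[[-157,255,-140],70,0],[[-157,255,-140],70.5,0]]'

```text
time_s: 4.75
eef_pos: [633.7, -117.2, 216.5]
ee_rot: [-0.0, 0.635, 0.773, -0.0]
force: [0.1, -0.3, -0.8]
grip_width: 0.261
```

```bash
cat > gv.py <<'E'
from rig import ctrl
from h import *
import sys
n=sys.argv[1]
s=ctrl.sense();m=ctrl.camera_model('wrist');p,d=ctrl.capture('wrist');p=np.ascontiguousarray(p[:,:,::-1])
cv2.imwrite(f'pics/{n}.png',p);np.save(n+'.npy',d);np.save(n+'m.npy',m)
x=tooldelta(s,[1,0,0]);print(s['time_s'],s['eef_pos'],'toolx angle',np.degrees(np.arctan2(*R.from_quat(np.r_[s['ee_rot'][1:],s['ee_rot'][0]]).apply([1,0,0])[[1,0]])),'F',s['force'],'q',s['joints'])
E
python3 gv.py w3
```

```text
4.75 [ 633.72753862 -117.1681736   216.51588932] toolx angle 101.17557581756319 F [ 0.08937961 -0.30363707 -0.81163669] q [-3.64254623e-01  6.47447021e-01  1.21639322e+00 -7.67772317e-05
  1.27841952e+00 -5.59283151e-01]
```

View pics/w3.png

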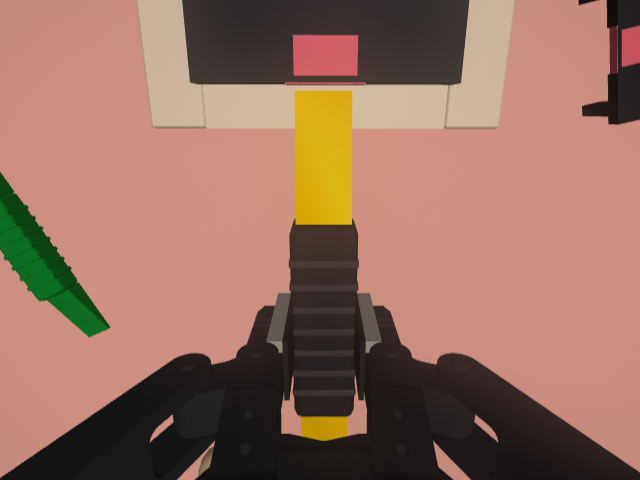

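```bash
python3 - <<'E'
from h import *
m=np.load('w3m.npy',allow_pickle=True).item();d=np.load('w3.npy')
print('deck edge',toplane(m,[[153,127],[498,128]],88))
print('grille end low',toplane(m,[[285,83],[366,83]],91.5),'top edge lips',toplane(m,[[293,75],[358,75]],100))
print('wedge tip z141',toplane(m,[[323.5,91]],216.5-77.6+2), 'grille corners',toplane(m,[[190,80],[462,81]],100))
f,Rm,t=cam(m)
for u,v in [(323,60),(240,110),(240,50),(400,110),(100,300)]:
    c=np.array([(u-m['cx'])/f,(v-m['cy'])/f,1])*d[v,u];print(u,v,(c-t)@Rm)
E
```

```text
deck edge [[539.37010728 -63.04798722  88.        ]
 [704.88829967 -30.76140667  88.        ]]
grille end low [[599.74764461 -30.87443311  91.5       ]
 [636.67309666 -23.57034067  91.5       ]] top edge lips [[603.55380342 -27.30868774 100.        ]
 [631.73437021 -21.73516576 100.        ]]
wedge tip z141 [[618.49070695 -33.01844983 140.9       ]] grille corners [[559.06152602 -38.20600447 100.        ]
 [677.53630045 -15.19311144 100.        ]]
323 60 [615.41689503 -18.91907298 101.35574806]
240 110 [580.5609164  -46.84026454  90.40087574]
240 50 [579.2497306  -21.84968179  99.98316821]
400 110 [655.68916487 -31.96802013  88.6667016 ]
100 300 [ 471.12781729 -216.69946488    1.75182034]
```

The wedge is in line with the pink lip at (325,55) and its tip is about 6 mm outside the grille end. Next I lower it onto the deck.

move_arm --series '[[[0,0,25],0,0],[[0,0,42],0,0],[[0,0,47],0,0],[[0,0,48],0,0],[[0,0,48],0,0]]'

```text
time_s: 5.42
eef_pos: [634.0, -117.5, 169.6]
ee_rot: [0.001, 0.635, 0.772, 0.0]
force: [0.5, 0.4, -0.7]
grip_width: 0.263
```

move_arm --series '[[[0,0,1],0,0],[[0,0,1],0,0]]'

```text
time_s: 5.68
eef_pos: [633.8, -117.4, 168.1]
ee_rot: [0.0, 0.635, 0.772, 0.0]
force: [-0.5, -0.0, -0.2]
grip_width: 0.263
```

move_arm --series '[[[0,0,1],0,0],[[0,0,1],0,0]]'

```text
time_s: 5.92
eef_pos: [633.8, -117.4, 166.8]
ee_rot: [-0.0, 0.635, 0.772, -0.0]
force: [0.9, 0.8, -0.7]
grip_width: 0.266
```

move_arm --series '[[[0,0,0.7],0,0],[[0,0,0.7],0,0]]'

```text
time_s: 6.18
eef_pos: [633.8, -117.4, 166.1]
ee_rot: [-0.0, 0.635, 0.772, -0.0]
force: [-0.2, 0.0, -1.6]
grip_width: 0.265
```

move_arm --series '[[[0,0,0.7],0,0],[[0,0,0.7],0,0]]'

```text
time_s: 6.42
eef_pos: [633.8, -117.4, 165.5]
ee_rot: [0.0, 0.635, 0.772, 0.0]
force: [0.8, -0.7, -0.4]
grip_width: 0.262
```

```bash
python3 gv.py w4; python3 - <<'E'
from rig import ctrl
import cv2
p,d=ctrl.capture('side');cv2.imwrite('pics/s4.png',cv2.resize(p[190:340,230:430,::-1],None,fx=4,fy=4,interpolation=cv2.INTER_CUBIC))
E
```

```text
6.425 [ 633.81109266 -117.40919187  165.49610787] toolx angle 101.08929114550003 F [ 0.82764965 -0.6553489  -0.43964033] q [-3.64601323e-01  6.98518844e-01  1.26799784e+00  6.49513661e-05
  1.17498555e+00 -5.58171005e-01]
```

View pics/s4.png

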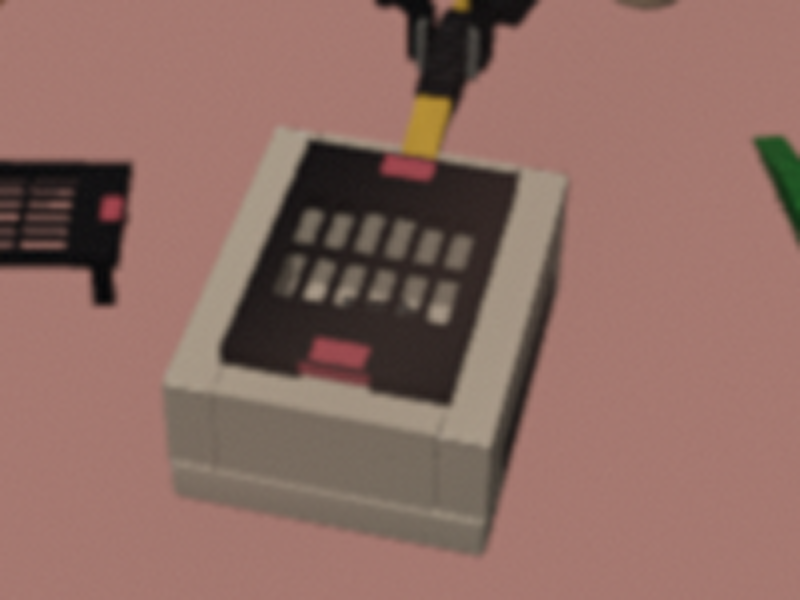

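View pics/w4.png

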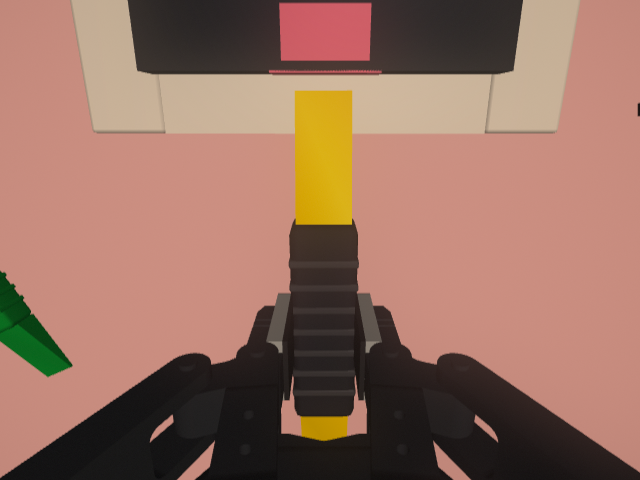

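move_arm --series '[[[0,0,0.5],0,0],[[0,0,0.5],0,0]]'

```text
time_s: 6.78
eef_pos: [633.8, -117.5, 165.2]
ee_rot: [0.0, 0.635, 0.772, 0.0]
force: [-0.2, -1.1, 1.9]
grip_width: 0.26
```

move_arm --series '[[[0,0,0.5],0,0],[[0,0,0.5],0,0]]'

```text
time_s: 7.02
eef_pos: [633.9, -117.5, 164.8]
ee_rot: [0.0, 0.636, 0.772, 0.0]
force: [-0.4, -0.6, 4.2]
grip_width: 0.264
```

move_arm --series '[[[0,0,0.5],0,0],[[0,0,0.5],0,0]]'

```text
time_s: 7.28
eef_pos: [633.9, -117.6, 164.4]
ee_rot: [0.0, 0.635, 0.772, 0.0]
force: [-1.9, -1.4, 5.5]
grip_width: 0.263
```

move_arm --series '[[[0,0,-0.5],0,0],[[4,0,-0.5],0,0],[[8,0,-0.5],0,0],[[10,0,-0.5],0,0],[[10,0,-0.5],0,0]]'

```text
time_s: 7.9
eef_pos: [632.0, -107.2, 164.8]
ee_rot: [0.0, 0.635, 0.772, 0.0]
force: [1.0, -1.4, 5.5]
grip_width: 0.263
```

move_arm --series '[[[1,0,0],0,0],[[1,0,0],0,0]]'

```text
time_s: 8.15
eef_pos: [631.9, -106.6, 164.9]
ee_rot: [0.001, 0.635, 0.772, 0.0]
force: [0.1, -2.3, 4.9]
grip_width: 0.263
```

move_arm --series '[[[1,0,0],0,0],[[1,0,0],0,0]]'

```text
time_s: 8.4
eef_pos: [631.8, -106.0, 165.0]
ee_rot: [0.001, 0.635, 0.772, -0.0]
force: [0.2, -4.0, 6.5]
grip_width: 0.265
```

move_arm --series '[[[1,0,0],0,0],[[1,0,0],0,0]]'

```text
time_s: 8.65
eef_pos: [631.7, -105.3, 165.1]
ee_rot: [0.002, 0.636, 0.772, -0.0]
force: [1.6, -5.6, 5.4]
grip_width: 0.26
```

```bash
cat > ht.py <<'E'
from rig import ctrl
from h import *
import sys
U=np.array([600.8,56.2]);a=np.radians(11.08);ux=np.array([np.cos(a),np.sin(a)]);uy=np.array([-np.sin(a),np.cos(a)])
def reg(y0,y1,xr):
    g=np.array([U+x*ux+y*uy for x in xr for y in np.arange(y0,y1+.1,1)]);return g
XL=np.r_[np.arange(-54,-22,1.5),np.arange(22,54.1,1.5)]
def meas(m,d):
    f,Rm,t=cam(m);o={}
    for k,g,z in [('L',reg(68,80,XL),100),('R',reg(-80,-68,XL),100),('mid',reg(-20,20,np.r_[-56:-44:1,44:56:1]),100),('dk',reg(-80,80,np.r_[-80:-70:1.5,70:80:1.5]),88)]:
        uv=np.unique(np.round(proj(m,np.c_[g,np.full(len(g),z)])).astype(int),axis=0)
        uv=uv[(uv[:,0]>=0)&(uv[:,0]<640)&(uv[:,1]>=0)&(uv[:,1]<480)]
        if len(uv)<8: o[k]=None;continue
        D=d[uv[:,1],uv[:,0]];ok=D>0
        P=(np.c_[(uv[:,0]-m['cx'])/f*D,(uv[:,1]-m['cy'])/f*D,D]-t)@Rm
        zz=P[ok,2];o[k]=(round(float(np.median(zz)),2),round(float(np.std(zz[np.abs(zz-np.median(zz))<8])/np.sqrt(len(zz))*1.3),2),len(zz))
    return o
if __name__=='__main__':
    for n in sys.argv[1:]:
        if n.endswith('0'): print(n,meas(np.load(n+'m.npy',allow_pickle=True).item(),np.load(n+'.npy')));continue
        m=ctrl.camera_model(n);p,d=ctrl.capture(n);print(n,meas(m,d))
E
python3 ht.py top0 side0 top side
```

```text
top0 {'L': (100.9, 0.18, 177), 'R': (100.83, 0.18, 179), 'mid': (99.96, 0.19, 209), 'dk': (88.9, 0.1, 675)}
side0 {'L': (100.07, 0.16, 176), 'R': (99.89, 0.15, 141), 'mid': (99.15, 0.17, 180), 'dk': (87.89, 0.08, 581)}
top {'L': (100.88, 0.16, 176), 'R': (101.91, 0.2, 181), 'mid': (99.37, 0.2, 210), 'dk': (88.97, 0.09, 672)}
side {'L': (99.87, 0.13, 175), 'R': (99.95, 0.18, 141), 'mid': (99.1, 0.16, 180), 'dk': (87.92, 0.08, 578)}
```

Averaged depth readings give each end's height to about 0.2 mm, and both cameras started at 0. I continue gently.

move_arm --series '[[[1,0,0],0,0],[[1,0,0],0,0]]'

```text
time_s: 9.0
eef_pos: [631.6, -104.7, 165.3]
ee_rot: [0.002, 0.636, 0.772, -0.0]
force: [0.0, -6.9, 6.2]
grip_width: 0.267
```

move_arm --series '[[[1,0,0],0,0],[[1,0,0],0,0]]'

```text
time_s: 9.25
eef_pos: [631.5, -104.0, 165.3]
ee_rot: [0.002, 0.636, 0.772, -0.0]
force: [1.8, -8.3, 5.5]
grip_width: 0.263
```

```bash
python3 ht.py top side; python3 gv.py w5
```

```text
top {'L': (101.06, 0.19, 177), 'R': (102.02, 0.16, 181), 'mid': (99.79, 0.18, 209), 'dk': (89.15, 0.1, 674)}
side {'L': (100.07, 0.15, 175), 'R': (100.23, 0.16, 141), 'mid': (99.4, 0.17, 178), 'dk': (87.76, 0.08, 577)}
9.35 [ 631.45410942 -104.01075116  165.34191912] toolx angle 101.07124622147781 F [ 2.13145896 -8.52881027  5.42382878] q [-0.34532812  0.68783792  1.28766012 -0.00250364  1.1622285  -0.53757181]
```

View pics/w5.png

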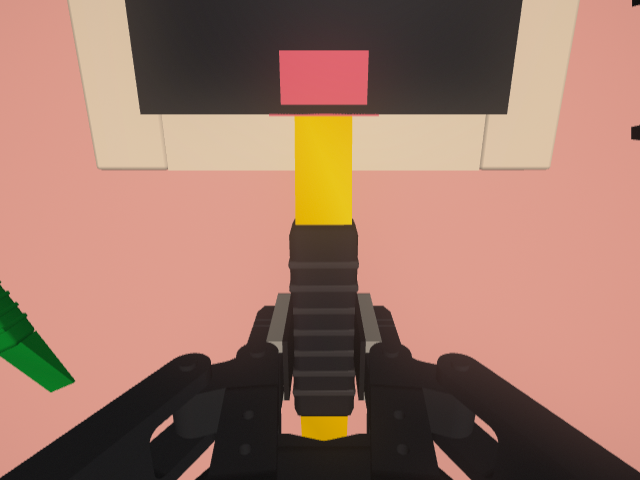

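move_arm --series '[[[0,0,-0.8],0,0],[[0,0,-0.8],0,0]]'

```text
time_s: 9.65
eef_pos: [631.3, -103.8, 165.6]
ee_rot: [0.002, 0.636, 0.772, -0.0]
force: [2.5, -8.4, 3.3]
grip_width: 0.265
```

```bash
python3 ht.py top side;python3 gv.py w6
```

```text
top {'L': (100.93, 0.19, 177), 'R': (102.42, 0.18, 180), 'mid': (100.22, 0.2, 209), 'dk': (89.05, 0.1, 674)}
side {'L': (100.1, 0.14, 175), 'R': (100.11, 0.16, 141), 'mid': (99.41, 0.18, 180), 'dk': (87.79, 0.09, 576)}
9.75 [ 631.31116608 -103.79648135  165.58448175] toolx angle 101.06950966445204 F [ 2.09943319 -8.20622512  3.61021254] q [-0.34517372  0.68753299  1.28751281 -0.00216779  1.16362557 -0.53751993]
```

```bash
python3 - <<'E'
from ht import *
for n in ['w3','w4','w5','w6']:
    m=np.load(n+'m.npy',allow_pickle=True).item();d=np.load(n+'.npy');f,Rm,t=cam(m)
    def z(g,zz):
        uv=np.unique(np.round(proj(m,np.c_[g,np.full(len(g),zz)])).astype(int),axis=0);uv=uv[(uv[:,0]>=0)&(uv[:,0]<640)&(uv[:,1]>=0)&(uv[:,1]<480)]
        if len(uv)<8:return None
        D=d[uv[:,1],uv[:,0]];P=(np.c_[(uv[:,0]-m['cx'])/f*D,(uv[:,1]-m['cy'])/f*D,D]-t)@Rm;return np.round([np.median(P[:,2]),P[:,2].std()/len(uv)**.5,len(uv)],2)
    print(n,'frame',z(reg(-82,-74,XL),100),'deck',z(reg(-102,-90,XL),88))
cv2.imwrite('pics/w6c.png',cv2.resize(cv2.imread('pics/w6.png')[60:240,220:430],None,fx=3.5,fy=3.3))
E
```

```text
w3 frame [100.73   0.94 396.  ] deck [8.871e+01 3.500e-01 5.720e+02]
w4 frame [1.0062e+02 3.4000e-01 3.9600e+02] deck [8.863e+01 4.500e-01 5.720e+02]
w5 frame [100.88   0.59 396.  ] deck [8.87e+01 3.60e-01 5.72e+02]
w6 frame [1.0091e+02 3.4000e-01 3.9600e+02] deck [8.865e+01 3.600e-01 5.720e+02]
```

View pics/w6c.png

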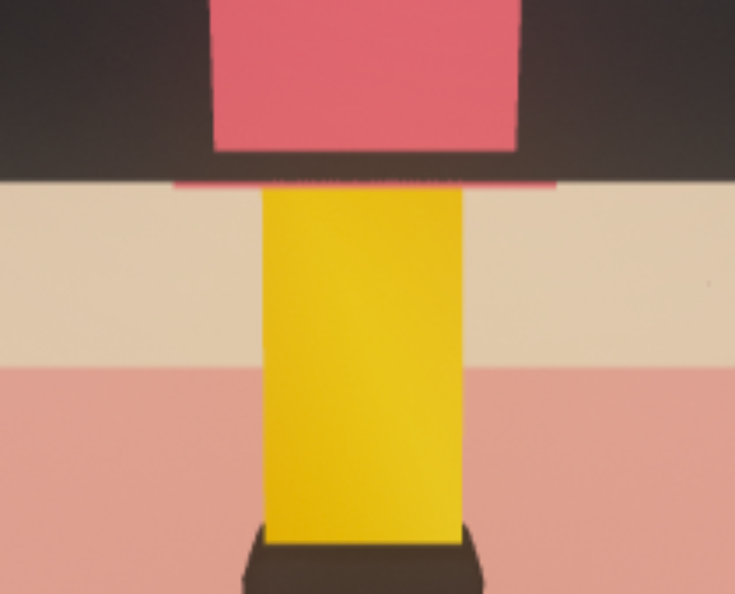

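Relative to the deck, the wrist depth puts the rise at about 0.2 mm, so I'm still below breakaway. My downward press of 3.6 N levers the cantilevered wedge and adds friction, so I'll relieve it.

move_arm --series '[[[-1,0,-1.2],0,0],[[-1,0,-1.2],0,0]]'

```text
time_s: 10.05
eef_pos: [631.2, -103.9, 166.0]
ee_rot: [0.0, 0.636, 0.772, -0.0]
force: [3.9, -4.4, -2.4]
grip_width: 0.262
```

move_arm --series '[[[0.7,0,0],0,0],[[0.7,0,0],0,0]]'

```text
time_s: 10.3
eef_pos: [631.0, -103.5, 166.0]
ee_rot: [0.0, 0.636, 0.772, -0.001]
force: [1.9, -6.6, -1.6]
grip_width: 0.263
```

move_arm --series '[[[0.7,0,0],0,0],[[0.7,0,0],0,0]]'

```text
time_s: 10.55
eef_pos: [630.7, -102.8, 166.0]
ee_rot: [0.0, 0.635, 0.772, -0.001]
force: [1.7, -6.3, -1.0]
grip_width: 0.259
```

It now slides at a steady 6.5 N or so. I continue.

move_arm --series '[[[1,0,0],0,0],[[1,0,0],0,0]]'

```text
time_s: 10.8
eef_pos: [630.5, -101.9, 166.0]
ee_rot: [0.0, 0.635, 0.772, -0.001]
force: [2.0, -7.0, -2.0]
grip_width: 0.26
```

move_arm --series '[[[1,0,0],0,0],[[1,0,0],0,0]]'

```text
time_s: 11.05
eef_pos: [630.3, -101.0, 166.0]
ee_rot: [0.0, 0.635, 0.772, -0.001]
force: [1.0, -5.9, -1.2]
grip_width: 0.261
```

```bash
cat > wh.py <<'E'
# height of the end in the wrist view relative to deck ledge; arg: name, side sign
from ht import *
import subprocess
n=sys.argv[1];sg=float(sys.argv[2])
s=ctrl.sense();m=ctrl.camera_model('wrist');p,d=ctrl.capture('wrist')
cv2.imwrite(f'pics/{n}.png',p[:,:,::-1]);np.save(n+'.npy',d);np.save(n+'m.npy',m);f,Rm,t=cam(m)
def z(g,zz):
    uv=np.unique(np.round(proj(m,np.c_[g,np.full(len(g),zz)])).astype(int),axis=0);uv=uv[(uv[:,0]>=0)&(uv[:,0]<640)&(uv[:,1]>=0)&(uv[:,1]<480)]
    D=d[uv[:,1],uv[:,0]];P=(np.c_[(uv[:,0]-m['cx'])/f*D,(uv[:,1]-m['cy'])/f*D,D]-t)@Rm;return np.median(P[:,2]) if len(uv)>8 else np.nan
X=XL
fr=z(U+0*reg(0,0,[0])[0]*0+ (np.array([x*ux+y*uy for x in X for y in sg*np.arange(74,82.1,1)])),102)
dk=z(U+(np.array([x*ux+y*uy for x in X for y in sg*np.arange(91,102.1,1)])),88)
print(s['time_s'],'TCP',np.round(s['eef_pos'],1),'along',round(float((s['eef_pos'][:2]-U)@uy),1),'lat',round(float((s['eef_pos'][:2]-U)@ux),1),'push',round(float(-s['force'][:2]@uy*-sg),1),'Fz',round(float(s['force'][2]),1),'RISE',round(fr-dk-12,2))
E
python3 wh.py w7 -1; python3 ht.py side
```

```text
11.05 TCP [ 630.3 -101.   166. ] along -159.9 lat -1.2 push 6.0 Fz -1.2 RISE 1.02
side {'L': (99.94, 0.15, 176), 'R': (100.61, 0.18, 140), 'mid': (99.59, 0.17, 180), 'dk': (87.89, 0.08, 578)}
```

move_arm --series '[[[1,0,0],0,0],[[1,0,0],0,0],[[-5,0,-0.2],0,0],[[-25,0,-0.5],0,0],[[-28,0,-20],0,0],[[-28,0,-50],0,0],[[30,0,-50],0,0],[[90,0,-50],0,0],[[150,0,-50],0,0],[[210,0,-50],0,0]]'

```text
time_s: 12.4
eef_pos: [589.9, 106.7, 216.5]
ee_rot: [-0.0, 0.636, 0.772, 0.0]
force: [1.0, 0.2, 0.4]
grip_width: 0.263
```

```bash
python3 ht.py top side; python3 wh.py w8 -1
```

```text
top {'L': (431.05, 0.5, 176), 'R': (101.28, 0.19, 181), 'mid': (101.16, 0.17, 208), 'dk': (89.71, 0.1, 673)}
side {'L': (99.92, 0.15, 175), 'R': (226.1, 0.38, 141), 'mid': (99.52, 0.16, 179), 'dk': (88.06, 0.08, 578)}
12.5 TCP [589.  110.1 216.5] along 55.1 lat -1.2 push 1.5 Fz -0.8 RISE -12.08
```

move_arm --series '[[[60,0,0],0,0],[[115,0,0],0,0],[[128,0,0],0,0],[[128,0,20],0,0],[[128,0,35],0,0],[[128,0,35],0,0]]'

```text
time_s: 13.3
eef_pos: [565.6, 230.0, 180.2]
ee_rot: [-0.001, 0.636, 0.772, -0.001]
force: [-0.4, -0.4, -0.5]
grip_width: 0.266
```

```bash
python3 ht.py top side; python3 wh.py w9 1
```

```text
top {'L': (100.68, 0.17, 177), 'R': (101.67, 0.2, 182), 'mid': (100.31, 0.19, 208), 'dk': (88.82, 0.09, 674)}
side {'L': (213.5, 0.2, 175), 'R': (374.72, 0.3, 140), 'mid': (102.81, 0.17, 178), 'dk': (90.4, 0.08, 576)}
13.4 TCP [566.  230.6 181.9] along 177.9 lat -0.7 push 0.7 Fz -0.6 RISE -1.14
```

View pics/w9.png

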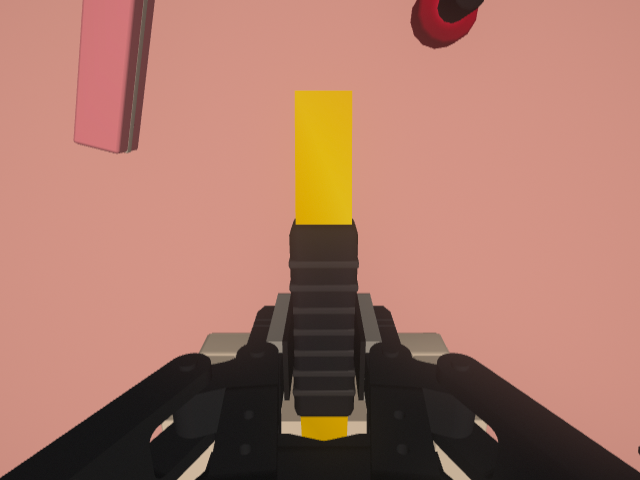

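The wrist camera faces away from this end, and the buffer and red bottle at top are clear. Here I rely on force, geometry and the top camera.

move_arm --series '[[[2,0,10],0,0],[[2,0,14],0,0],[[2,0,14.5],0,0],[[2,0,14.5],0,0]]'

```text
time_s: 13.95
eef_pos: [565.1, 233.4, 167.0]
ee_rot: [0.0, 0.635, 0.772, 0.0]
force: [0.7, 0.2, 0.4]
grip_width: 0.262
```

move_arm --series '[[[0,0,0.6],0,0],[[0,0,0.6],0,0]]'

```text
time_s: 14.2
eef_pos: [565.1, 233.3, 166.4]
ee_rot: [0.0, 0.635, 0.772, 0.0]
force: [-0.5, 0.5, 0.5]
grip_width: 0.267
```

move_arm --series '[[[0,0,0.5],0,0],[[0,0,0.5],0,0]]'

```text
time_s: 14.45
eef_pos: [565.0, 233.3, 165.8]
ee_rot: [-0.0, 0.635, 0.772, -0.0]
force: [-0.0, -0.6, -0.9]
grip_width: 0.266
```

move_arm --series '[[[-4,0,0.2],0,0],[[-8,0,0.2],0,0],[[-12,0,0.2],0,0],[[-14,0,0.2],0,0],[[-14,0,0.2],0,0]]'

```text
time_s: 15.08
eef_pos: [567.8, 219.4, 165.7]
ee_rot: [0.0, 0.636, 0.772, -0.0]
force: [0.9, 0.2, -0.6]
grip_width: 0.262
```

move_arm --series '[[[-1,0,0],0,0],[[-1,0,0],0,0]]'

```text
time_s: 15.32
eef_pos: [567.9, 218.6, 165.7]
ee_rot: [0.0, 0.635, 0.772, -0.0]
force: [0.1, -0.3, -0.9]
grip_width: 0.267
```

move_arm --series '[[[-1,0,0],0,0],[[-1,0,0],0,0]]'

```text
time_s: 15.58
eef_pos: [568.1, 217.6, 165.7]
ee_rot: [0.0, 0.635, 0.772, -0.0]
force: [-0.2, 0.7, 0.1]
grip_width: 0.263
```

move_arm --series '[[[-1,0,0],0,0],[[-1,0,0],0,0]]'

```text
time_s: 15.82
eef_pos: [568.3, 216.6, 165.7]
ee_rot: [0.0, 0.636, 0.772, 0.0]
force: [0.7, -0.6, 0.0]
grip_width: 0.267
```

move_arm --series '[[[-1,0,0],0,0],[[-2,0,0],0,0],[[-2,0,0],0,0]]'

```text
time_s: 16.2
eef_pos: [568.6, 215.0, 165.7]
ee_rot: [-0.0, 0.635, 0.772, 0.0]
force: [-1.4, 3.5, 0.7]
grip_width: 0.264
```

move_arm --series '[[[-1,0,0],0,0],[[-2,0,0],0,0],[[-2,0,0],0,0]]'

```text
time_s: 16.58
eef_pos: [568.9, 213.3, 165.7]
ee_rot: [-0.0, 0.635, 0.772, 0.0]
force: [-0.4, 6.8, 0.6]
grip_width: 0.264
```

```bash
python3 ht.py top ; python3 wh.py w10 1
```

```text
top {'L': (101.53, 0.17, 177), 'R': (101.7, 0.21, 182), 'mid': (100.65, 0.17, 207), 'dk': (88.76, 0.1, 674)}
16.625 TCP [568.9 213.3 165.7] along 160.3 lat -1.1 push 5.7 Fz -0.2 RISE -0.38
```

move_arm --series '[[[-1,0,0],0,0],[[-2,0,0],0,0],[[-2,0,0],0,0]]'

```text
time_s: 17.05
eef_pos: [569.3, 211.4, 165.7]
ee_rot: [-0.0, 0.635, 0.772, 0.0]
force: [-1.0, 6.3, 1.3]
grip_width: 0.258
```

move_arm --series '[[[-1,0,0],0,0],[[-2,0,0],0,0],[[-2,0,0],0,0]]'

```text
time_s: 17.42
eef_pos: [569.7, 209.4, 165.7]
ee_rot: [-0.0, 0.635, 0.772, 0.0]
force: [-0.9, 5.9, -0.1]
grip_width: 0.265
```

```bash
python3 ht.py top top ; python3 wh.py w11 1
```

```text
top {'L': (102.18, 0.18, 177), 'R': (101.76, 0.18, 182), 'mid': (100.49, 0.19, 209), 'dk': (88.86, 0.1, 676)}
top {'L': (102.24, 0.21, 177), 'R': (101.64, 0.18, 181), 'mid': (100.64, 0.18, 209), 'dk': (88.85, 0.1, 674)}
17.525 TCP [569.7 209.4 165.7] along 156.3 lat -1.1 push 5.6 Fz -0.2 RISE 1.03
```

move_arm --series '[[[-1,0,0],0,0],[[-2,0,0],0,0],[[-2,0,0],0,0]]'

```text
time_s: 17.95
eef_pos: [570.0, 207.4, 165.7]
ee_rot: [-0.0, 0.635, 0.772, 0.0]
force: [-1.3, 6.4, 0.7]
grip_width: 0.264
```

move_arm --series '[[[-1,0,0],0,0],[[-1.5,0,0],0,0],[[-1.5,0,0],0,0]]'

```text
time_s: 18.32
eef_pos: [570.3, 206.2, 165.7]
ee_rot: [-0.001, 0.635, 0.772, 0.001]
force: [-1.8, 7.9, 0.5]
grip_width: 0.26
```

```bash
python3 ht.py top top ; python3 wh.py w12 1
```

```text
top {'L': (102.65, 0.19, 177), 'R': (101.56, 0.2, 180), 'mid': (101.43, 0.17, 209), 'dk': (88.66, 0.1, 674)}
top {'L': (103.0, 0.17, 177), 'R': (101.51, 0.17, 181), 'mid': (101.07, 0.16, 209), 'dk': (88.7, 0.09, 673)}
18.425 TCP [570.3 206.2 165.7] along 153.1 lat -1.1 push 8.0 Fz -0.1 RISE 2.17
```

The push has reached 8 N with the left end about 1.1–1.2 mm higher than the right, so it's starting to bind. I'm switching to the right end.

move_arm --series '[[[8,0,-0.2],0,0],[[29,0,-0.4],0,0],[[29,0,-25],0,0],[[29,0,-52],0,0],[[-30,0,-52],0,0],[[-92,0,-52],0,0],[[-154,0,-52],0,0],[[-216,0,-52],0,0],[[-278,0,-52],0,0],[[-328,0,-52],0,0]]'

```text
time_s: 19.73
eef_pos: [634.0, -117.9, 217.6]
ee_rot: [0.0, 0.636, 0.772, -0.0]
force: [0.9, 1.4, -1.5]
grip_width: 0.263
```

move_arm --series '[[[0,0,0],0,0],[[0,0,25],0,0],[[0,0,46],0,0],[[0,0,51],0,0],[[0,0,51],0,0]]'

```text
time_s: 20.35
eef_pos: [633.9, -115.6, 167.1]
ee_rot: [0.0, 0.635, 0.772, 0.0]
force: [-0.0, 0.1, -0.2]
grip_width: 0.266
```

```bash
python3 ht.py top side ; python3 wh.py w13 -1
```

```text
top {'L': (102.64, 0.17, 176), 'R': (101.11, 0.18, 182), 'mid': (101.2, 0.18, 209), 'dk': (89.09, 0.09, 674)}
side {'L': (101.7, 0.15, 175), 'R': (100.66, 0.17, 140), 'mid': (100.37, 0.17, 180), 'dk': (87.83, 0.08, 581)}
20.45 TCP [ 634.  -116.1  167.7] along -175.5 lat -0.5 push -0.9 Fz -0.4 RISE 0.84
```

View pics/w13.png

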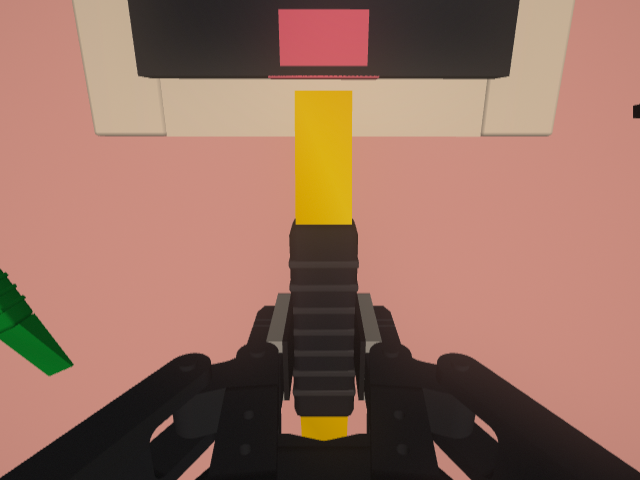

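State: L about 1.75 and R about 0.8 mm. The wedge is aligned with the lip. I insert it.

move_arm --series '[[[0,0,1.5],0,0],[[4,0,1.5],0,0],[[9,0,1.5],0,0],[[14,0,1.5],0,0],[[14,0,1.5],0,0]]'

```text
time_s: 21.12
eef_pos: [631.0, -102.3, 165.4]
ee_rot: [0.0, 0.635, 0.772, 0.0]
force: [0.8, 0.2, 2.5]
grip_width: 0.262
```

move_arm --series '[[[1,0,0],0,0],[[2,0,0],0,0],[[2,0,0],0,0]]'

```text
time_s: 21.5
eef_pos: [630.8, -101.7, 165.6]
ee_rot: [0.001, 0.636, 0.772, -0.0]
force: [1.4, -5.6, 2.9]
grip_width: 0.261
```

move_arm --series '[[[1,0,0],0,0],[[2,0,0],0,0],[[2,0,0],0,0]]'

```text
time_s: 21.88
eef_pos: [630.4, -99.9, 165.6]
ee_rot: [0.001, 0.636, 0.772, -0.0]
force: [1.5, -6.2, 2.6]
grip_width: 0.265
```

```bash
python3 ht.py side ; python3 wh.py w14 -1
```

```text
side {'L': (101.99, 0.15, 176), 'R': (101.4, 0.17, 139), 'mid': (100.36, 0.18, 180), 'dk': (87.92, 0.09, 577)}
21.925 TCP [630.4 -99.9 165.6] along -158.9 lat -0.9 push 6.3 Fz 2.2 RISE 1.49
```

move_arm --series '[[[1,0,-0.5],0,0],[[2,0,-0.5],0,0],[[2,0,-0.5],0,0]]'

```text
time_s: 22.35
eef_pos: [629.9, -97.9, 165.7]
ee_rot: [0.001, 0.636, 0.772, -0.0]
force: [0.9, -5.8, 1.0]
grip_width: 0.264
```

move_arm --series '[[[1,0,0],0,0],[[2,0,0],0,0],[[2,0,0],0,0]]'

```text
time_s: 22.72
eef_pos: [629.5, -95.9, 165.6]
ee_rot: [0.001, 0.636, 0.772, -0.0]
force: [0.9, -5.1, 1.2]
grip_width: 0.261
```

move_arm --series '[[[1,0,0],0,0],[[1.5,0,0],0,0],[[1.5,0,0],0,0]]'

```text
time_s: 23.1
eef_pos: [629.2, -94.5, 165.6]
ee_rot: [0.001, 0.636, 0.772, -0.0]
force: [1.6, -6.7, 0.3]
grip_width: 0.264
```

```bash
python3 ht.py side ; python3 wh.py w15 -1
```

```text
side {'L': (101.75, 0.15, 176), 'R': (102.78, 0.16, 140), 'mid': (101.09, 0.19, 178), 'dk': (87.76, 0.08, 577)}
23.15 TCP [629.2 -94.5 165.7] along -153.4 lat -1.1 push 6.6 Fz 0.8 RISE 2.73
```

move_arm --series '[[[1,0,0],0,0],[[1,0,0],0,0]]'

```text
time_s: 23.45
eef_pos: [629.0, -93.6, 165.7]
ee_rot: [0.001, 0.636, 0.772, -0.001]
force: [1.2, -6.6, -0.2]
grip_width: 0.264
```

```bash
python3 ht.py side ; python3 wh.py w16 -1
```

```text
side {'L': (101.85, 0.14, 175), 'R': (102.88, 0.17, 140), 'mid': (101.34, 0.18, 179), 'dk': (87.75, 0.08, 579)}
23.5 TCP [629.  -93.6 165.6] along -152.4 lat -1.1 push 6.9 Fz 0.1 RISE 2.92
```

move_arm --series '[[[-8,0,-0.2],0,0],[[-29,0,-0.4],0,0],[[-29,0,-25],0,0],[[-29,0,-52],0,0],[[30,0,-52],0,0],[[92,0,-52],0,0],[[154,0,-52],0,0],[[216,0,-52],0,0],[[278,0,-52],0,0],[[330,0,-52],0,0]]'

```text
time_s: 24.8
eef_pos: [565.4, 232.7, 217.5]
ee_rot: [-0.0, 0.635, 0.772, -0.0]
force: [0.7, -0.3, -0.5]
grip_width: 0.263
```

move_arm --series '[[[0,0,0],0,0],[[0,0,25],0,0],[[0,0,46],0,0],[[0,0,51.5],0,0],[[0,0,51.5],0,0],[[0,0,51.5],0,0]]'

```text
time_s: 25.55
eef_pos: [565.9, 231.1, 167.0]
ee_rot: [0.0, 0.636, 0.772, 0.001]
force: [-0.6, 0.2, -1.0]
grip_width: 0.268
```

```bash
python3 ht.py top ; python3 wh.py w17 1
```

```text
top {'L': (102.7, 0.2, 177), 'R': (103.33, 0.18, 181), 'mid': (102.05, 0.18, 210), 'dk': (88.81, 0.1, 669)}
25.6 TCP [565.8 231.2 167. ] along 178.5 lat -0.7 push -0.0 Fz -0.8 RISE nan
```

move_arm --series '[[[0,0,1.2],0,0],[[-6,0,1.2],0,0],[[-13,0,1.2],0,0],[[-20,0,1.2],0,0],[[-22,0,1.2],0,0],[[-22,0,1.2],0,0]]'

```text
time_s: 26.4
eef_pos: [569.9, 209.4, 165.2]
ee_rot: [0.0, 0.636, 0.772, -0.0]
force: [0.7, -1.7, 4.5]
grip_width: 0.266
```

move_arm --series '[[[-1,0,0],0,0],[[-2,0,0],0,0],[[-2,0,0],0,0]]'

```text
time_s: 26.78
eef_pos: [570.0, 208.5, 165.3]
ee_rot: [-0.0, 0.635, 0.772, 0.001]
force: [-1.1, 4.5, 4.6]
grip_width: 0.262
```

move_arm --series '[[[-1,0,0],0,0],[[-2,0,0],0,0],[[-2,0,0],0,0]]'

```text
time_s: 27.15
eef_pos: [570.2, 207.0, 165.3]
ee_rot: [-0.001, 0.635, 0.772, 0.001]
force: [-1.9, 8.1, 5.5]
grip_width: 0.269
```

move_arm --series '[[[-1,0,0],0,0],[[-2,0,0],0,0],[[-2,0,0],0,0]]'

```text
time_s: 27.52
eef_pos: [570.6, 205.1, 165.4]
ee_rot: [-0.001, 0.635, 0.772, 0.001]
force: [-0.2, 9.2, 6.6]
grip_width: 0.262
```

```bash
python3 ht.py top top; python3 wh.py w18 1
```

```text
top {'L': (103.25, 0.2, 176), 'R': (103.42, 0.18, 180), 'mid': (102.26, 0.18, 209), 'dk': (88.57, 0.1, 674)}
top {'L': (103.39, 0.2, 175), 'R': (103.84, 0.19, 182), 'mid': (102.51, 0.18, 210), 'dk': (88.66, 0.1, 673)}
27.625 TCP [570.6 205.1 165.4] along 152.0 lat -1.0 push 8.2 Fz 6.0 RISE 2.35
```

I'm pressing down too much (Fz 6 N), and that is inflating the push. It isn't a bind, because the left end is still lower. I'll relieve it before continuing.

move_arm --series '[[[1,0,-1.3],0,0],[[1,0,-1.3],0,0]]'

```text
time_s: 27.92
eef_pos: [570.3, 205.2, 165.7]
ee_rot: [-0.001, 0.635, 0.772, -0.0]
force: [0.0, 5.2, -0.2]
grip_width: 0.26
```

move_arm --series '[[[-1,0,0],0,0],[[-1.5,0,0],0,0],[[-1.5,0,0],0,0]]'

```text
time_s: 28.3
eef_pos: [570.5, 203.8, 165.7]
ee_rot: [-0.001, 0.636, 0.772, -0.0]
force: [-1.0, 6.2, -1.5]
grip_width: 0.269
```

move_arm --series '[[[-1,0,0],0,0],[[-2,0,0],0,0],[[-2,0,0],0,0]]'

```text
time_s: 28.68
eef_pos: [570.8, 201.7, 165.7]
ee_rot: [-0.001, 0.636, 0.772, -0.0]
force: [-1.8, 5.4, -0.6]
grip_width: 0.267
```

move_arm --series '[[[-1,0,0],0,0],[[-2,0,0],0,0],[[-2,0,0],0,0]]'

```text
time_s: 29.05
eef_pos: [571.2, 199.9, 165.7]
ee_rot: [-0.001, 0.636, 0.772, -0.0]
force: [-1.9, 6.0, 0.1]
grip_width: 0.262
```

```bash
python3 ht.py top top; python3 wh.py w19 1
```

```text
top {'L': (104.97, 0.2, 175), 'R': (103.39, 0.18, 182), 'mid': (102.98, 0.17, 209), 'dk': (88.78, 0.09, 674)}
top {'L': (104.34, 0.19, 177), 'R': (103.91, 0.19, 181), 'mid': (103.08, 0.17, 206), 'dk': (88.74, 0.1, 671)}
29.15 TCP [571.2 199.9 165.7] along 146.7 lat -1.5 push 6.1 Fz -1.1 RISE 3.37
```

move_arm --series '[[[-1,0,0],0,0],[[-2,0,0],0,0],[[-2,0,0],0,0]]'

```text
time_s: 29.58
eef_pos: [571.4, 198.3, 165.7]
ee_rot: [-0.001, 0.636, 0.772, 0.0]
force: [-2.1, 8.2, -1.4]
grip_width: 0.262
```

```bash
python3 ht.py top top; python3 wh.py w20 1
```

```text
top {'L': (104.59, 0.21, 175), 'R': (103.28, 0.18, 181), 'mid': (102.94, 0.19, 208), 'dk': (88.71, 0.1, 674)}
top {'L': (104.83, 0.19, 176), 'R': (103.36, 0.18, 182), 'mid': (102.91, 0.19, 207), 'dk': (88.73, 0.1, 673)}
29.675 TCP [571.4 198.3 165.7] along 145.1 lat -1.5 push 8.2 Fz -0.8 RISE 3.77
```

That's binding again at 8.2 N (L about 4.0, R about 2.8). I switch to the right end.

move_arm --series '[[[10,0,-0.2],0,0],[[37,0,-0.4],0,0],[[37,0,-25],0,0],[[37,0,-52],0,0],[[-24,0,-52],0,0],[[-86,0,-52],0,0],[[-148,0,-52],0,0],[[-210,0,-52],0,0],[[-272,0,-52],0,0],[[-320,0,-52],0,0]]'

```text
time_s: 30.98
eef_pos: [633.6, -119.1, 218.0]
ee_rot: [-0.0, 0.636, 0.772, -0.0]
force: [1.6, 0.9, -1.0]
grip_width: 0.264
```

move_arm --series '[[[0,0,0],0,0],[[0,0,25],0,0],[[0,0,46],0,0],[[0,0,51.5],0,0],[[0,0,51.5],0,0],[[0,0,51.5],0,0]]'

```text
time_s: 31.72
eef_pos: [633.9, -116.4, 167.8]
ee_rot: [0.001, 0.635, 0.772, 0.0]
force: [1.3, 0.5, -0.9]
grip_width: 0.263
```

```bash
python3 ht.py side ; python3 wh.py w21 -1
```

```text
side {'L': (103.84, 0.15, 175), 'R': (102.23, 0.18, 138), 'mid': (102.44, 0.19, 180), 'dk': (87.61, 0.08, 579)}
31.775 TCP [ 633.9 -116.5  167.7] along -175.8 lat -0.7 push 0.4 Fz -1.5 RISE 2.74
```

move_arm --series '[[[0,0,1.6],0,0],[[6,0,1.6],0,0],[[13,0,1.6],0,0],[[20,0,1.6],0,0],[[22,0,1.6],0,0],[[22,0,1.6],0,0]]'

```text
time_s: 32.58
eef_pos: [629.6, -95.1, 165.5]
ee_rot: [0.001, 0.635, 0.772, 0.0]
force: [1.8, -3.0, 2.4]
grip_width: 0.266
```

move_arm --series '[[[1,0,0],0,0],[[2,0,0],0,0],[[2,0,0],0,0]]'

```text
time_s: 32.95
eef_pos: [629.3, -93.8, 165.6]
ee_rot: [0.001, 0.636, 0.772, -0.0]
force: [1.2, -6.3, 2.6]
grip_width: 0.267
```

move_arm --series '[[[1,0,-0.6],0,0],[[2,0,-0.6],0,0],[[2,0,-0.6],0,0]]'

```text
time_s: 33.33
eef_pos: [628.6, -91.6, 165.7]
ee_rot: [0.0, 0.636, 0.772, -0.0]
force: [1.5, -4.9, 1.0]
grip_width: 0.263
```

move_arm --series '[[[1,0,0],0,0],[[2,0,0],0,0],[[2,0,0],0,0]]'

```text
time_s: 33.7
eef_pos: [628.3, -89.7, 165.7]
ee_rot: [0.0, 0.636, 0.772, -0.0]
force: [1.7, -5.6, 0.1]
grip_width: 0.265
```

move_arm --series '[[[1,0,0],0,0],[[2,0,0],0,0],[[2,0,0],0,0]]'

```text
time_s: 34.08
eef_pos: [627.9, -87.8, 165.7]
ee_rot: [0.0, 0.636, 0.772, -0.0]
force: [1.1, -5.8, 1.1]
grip_width: 0.26
```

```bash
python3 ht.py side ; python3 wh.py w22 -1
```

```text
side {'L': (103.59, 0.13, 175), 'R': (104.11, 0.16, 141), 'mid': (103.15, 0.2, 178), 'dk': (87.85, 0.08, 581)}
34.125 TCP [627.9 -87.8 165.7] along -146.5 lat -1.1 push 5.9 Fz 0.2 RISE 4.8
```

move_arm --series '[[[1,0,0],0,0],[[1.5,0,0],0,0],[[1.5,0,0],0,0]]'

```text
time_s: 34.55
eef_pos: [627.6, -86.4, 165.7]
ee_rot: [0.001, 0.636, 0.772, -0.0]
force: [1.4, -5.9, 0.3]
grip_width: 0.265
```

```bash
python3 ht.py side ; python3 wh.py w23 -1
```

```text
side {'L': (103.5, 0.14, 176), 'R': (104.32, 0.17, 140), 'mid': (103.24, 0.2, 180), 'dk': (87.77, 0.08, 579)}
34.6 TCP [627.6 -86.4 165.6] along -145.1 lat -1.1 push 5.9 Fz 0.4 RISE 5.01
```

move_arm --series '[[[-10,0,-0.2],0,0],[[-36,0,-0.4],0,0],[[-36,0,-25],0,0],[[-36,0,-52],0,0],[[25,0,-52],0,0],[[87,0,-52],0,0],[[149,0,-52],0,0],[[211,0,-52],0,0],[[273,0,-52],0,0],[[322,0,-52],0,0]]'

```text
time_s: 35.9
eef_pos: [565.7, 231.5, 217.7]
ee_rot: [-0.0, 0.635, 0.772, -0.0]
force: [0.7, -0.0, 0.3]
grip_width: 0.264
```

move_arm --series '[[[0,0,0],0,0],[[0,0,25],0,0],[[0,0,46],0,0],[[0,0,51],0,0],[[0,0,51],0,0],[[0,0,51],0,0]]'

```text
time_s: 36.65
eef_pos: [566.2, 230.1, 167.7]
ee_rot: [0.0, 0.636, 0.772, 0.001]
force: [-0.4, -0.0, -0.4]
grip_width: 0.262
```

```bash
python3 ht.py top ; python3 wh.py w24 1
```

```text
top {'L': (104.77, 0.19, 177), 'R': (105.39, 0.18, 182), 'mid': (103.88, 0.19, 209), 'dk': (88.78, 0.1, 675)}
36.7 TCP [566.1 230.2 167.7] along 177.4 lat -0.7 push 0.8 Fz 0.9 RISE nan
```

move_arm --series '[[[0,0,1.6],0,0],[[-7,0,1.6],0,0],[[-14,0,1.6],0,0],[[-21,0,1.6],0,0],[[-28,0,1.6],0,0],[[-30,0,1.6],0,0],[[-30,0,1.6],0,0]]'

```text
time_s: 37.62
eef_pos: [571.5, 200.8, 165.4]
ee_rot: [0.0, 0.635, 0.772, 0.0]
force: [0.5, 1.4, 3.5]
grip_width: 0.262
```

move_arm --series '[[[-1,0,0],0,0],[[-2,0,0],0,0],[[-2,0,0],0,0]]'

```text
time_s: 38.0
eef_pos: [571.6, 199.9, 165.5]
ee_rot: [-0.0, 0.635, 0.772, 0.001]
force: [-0.4, 6.4, 5.2]
grip_width: 0.259
```

move_arm --series '[[[0.5,0,-1.2],0,0],[[0,0,-1.2],0,0]]'

```text
time_s: 38.25
eef_pos: [571.4, 199.4, 165.8]
ee_rot: [-0.001, 0.635, 0.772, -0.0]
force: [-0.5, 4.6, -0.6]
grip_width: 0.264
```

move_arm --series '[[[-1,0,0],0,0],[[-2,0,0],0,0],[[-2,0,0],0,0]]'

```text
time_s: 38.62
eef_pos: [571.7, 197.3, 165.7]
ee_rot: [-0.001, 0.635, 0.772, -0.0]
force: [-2.7, 3.8, -0.4]
grip_width: 0.264
```

move_arm --series '[[[-1,0,0],0,0],[[-2,0,0],0,0],[[-2,0,0],0,0]]'

```text
time_s: 39.0
eef_pos: [572.1, 195.4, 165.7]
ee_rot: [-0.001, 0.635, 0.772, -0.0]
force: [-0.3, 5.2, -1.2]
grip_width: 0.262
```

```bash
python3 ht.py top top; python3 wh.py w25 1
```

```text
top {'L': (105.71, 0.19, 175), 'R': (105.61, 0.19, 181), 'mid': (104.67, 0.18, 208), 'dk': (88.74, 0.1, 674)}
top {'L': (105.89, 0.18, 175), 'R': (105.41, 0.18, 182), 'mid': (104.51, 0.19, 210), 'dk': (88.85, 0.1, 673)}
39.1 TCP [572.1 195.4 165.7] along 142.1 lat -1.5 push 4.9 Fz -1.3 RISE 4.35
```

move_arm --series '[[[-1,0,0],0,0],[[-2,0,0],0,0],[[-2,0,0],0,0]]'

```text
time_s: 39.52
eef_pos: [572.4, 193.5, 165.7]
ee_rot: [-0.001, 0.635, 0.772, -0.0]
force: [-1.4, 5.3, -0.9]
grip_width: 0.268
```

move_arm --series '[[[-1,0,0],0,0],[[-2,0,0],0,0],[[-2,0,0],0,0]]'

```text
time_s: 39.9
eef_pos: [572.7, 191.6, 165.7]
ee_rot: [-0.001, 0.635, 0.772, -0.0]
force: [-1.0, 5.9, -0.8]
grip_width: 0.259
```

```bash
python3 ht.py top top; python3 wh.py w26 1
```

```text
top {'L': (106.97, 0.19, 177), 'R': (105.74, 0.17, 179), 'mid': (105.28, 0.15, 209), 'dk': (88.72, 0.1, 674)}
top {'L': (106.77, 0.19, 176), 'R': (105.24, 0.19, 180), 'mid': (104.7, 0.16, 209), 'dk': (88.68, 0.1, 672)}
40.0 TCP [572.7 191.6 165.7] along 138.3 lat -1.5 push 6.0 Fz -1.1 RISE 5.96
```

move_arm --series '[[[-1,0,0],0,0],[[-1,0,0],0,0]]'

```text
time_s: 40.3
eef_pos: [572.9, 190.9, 165.7]
ee_rot: [-0.001, 0.635, 0.772, -0.0]
force: [-1.7, 7.1, -1.4]
grip_width: 0.261
```

move_arm --series '[[[12,0,-0.2],0,0],[[42,0,-0.4],0,0],[[43,0,-25],0,0],[[43,0,-52],0,0],[[-18,0,-52],0,0],[[-80,0,-52],0,0],[[-142,0,-52],0,0],[[-204,0,-52],0,0],[[-266,0,-52],0,0],[[-313,0,-52],0,0]]'

```text
time_s: 41.55
eef_pos: [633.7, -119.5, 218.1]
ee_rot: [-0.0, 0.636, 0.772, -0.001]
force: [0.9, 0.7, -1.2]
grip_width: 0.266
```

move_arm --series '[[[0,0,0],0,0],[[0,0,25],0,0],[[0,0,46],0,0],[[0,0,51.5],0,0],[[0,0,51.5],0,0],[[0,0,51.5],0,0]]'

```text
time_s: 42.3
eef_pos: [634.0, -116.9, 167.9]
ee_rot: [0.001, 0.635, 0.772, 0.0]
force: [-0.8, -0.0, -0.6]
grip_width: 0.262
```

```bash
python3 ht.py top side side; python3 wh.py w27 -1
```

```text
top {'L': (106.6, 0.17, 175), 'R': (105.73, 0.18, 182), 'mid': (105.17, 0.19, 207), 'dk': (89.13, 0.1, 675)}
side {'L': (105.7, 0.14, 175), 'R': (104.48, 0.18, 141), 'mid': (104.46, 0.17, 179), 'dk': (87.85, 0.09, 579)}
side {'L': (105.91, 0.15, 176), 'R': (104.35, 0.17, 141), 'mid': (104.02, 0.2, 180), 'dk': (87.75, 0.08, 578)}
42.45 TCP [ 633.9 -117.   167.5] along -176.3 lat -0.9 push -0.4 Fz -1.6 RISE 4.63
```

move_arm --series '[[[0,0,1.2],0,0],[[7,0,1.2],0,0],[[14,0,1.2],0,0],[[21,0,1.2],0,0],[[28,0,1.2],0,0],[[29,0,1.2],0,0],[[29,0,1.2],0,0]]'

```text
time_s: 43.38
eef_pos: [628.1, -88.3, 165.7]
ee_rot: [-0.0, 0.635, 0.772, 0.0]
force: [-0.4, 0.7, -0.4]
grip_width: 0.263
```

move_arm --series '[[[1,0,0],0,0],[[2,0,0],0,0],[[2,0,0],0,0]]'

```text
time_s: 43.75
eef_pos: [627.9, -87.4, 165.8]
ee_rot: [0.001, 0.636, 0.772, -0.0]
force: [1.3, -5.2, -1.4]
grip_width: 0.265
```

move_arm --series '[[[1,0,0],0,0],[[2,0,0],0,0],[[2,0,0],0,0]]'

```text
time_s: 44.12
eef_pos: [627.5, -85.2, 165.7]
ee_rot: [0.001, 0.636, 0.772, -0.0]
force: [1.0, -4.3, -1.3]
grip_width: 0.259
```

move_arm --series '[[[1,0,0],0,0],[[2,0,0],0,0],[[2,0,0],0,0]]'

```text
time_s: 44.5
eef_pos: [627.1, -83.2, 165.7]
ee_rot: [0.0, 0.636, 0.772, -0.0]
force: [1.0, -4.4, -1.4]
grip_width: 0.261
```

move_arm --series '[[[1,0,0],0,0],[[2,0,0],0,0],[[2,0,0],0,0]]'

```text
time_s: 44.88
eef_pos: [626.7, -81.2, 165.7]
ee_rot: [0.0, 0.636, 0.772, -0.0]
force: [1.4, -5.1, -2.1]
grip_width: 0.268
```

```bash
python3 ht.py side side; python3 wh.py w28 -1
```

```text
side {'L': (105.61, 0.15, 176), 'R': (106.11, 0.18, 141), 'mid': (105.12, 0.18, 180), 'dk': (87.66, 0.08, 579)}
side {'L': (105.89, 0.14, 176), 'R': (106.2, 0.17, 141), 'mid': (105.22, 0.19, 180), 'dk': (87.84, 0.08, 577)}
44.975 TCP [626.7 -81.3 165.7] along -139.9 lat -1.0 push 5.3 Fz -2.0 RISE 6.49
```

View pics/w28.png

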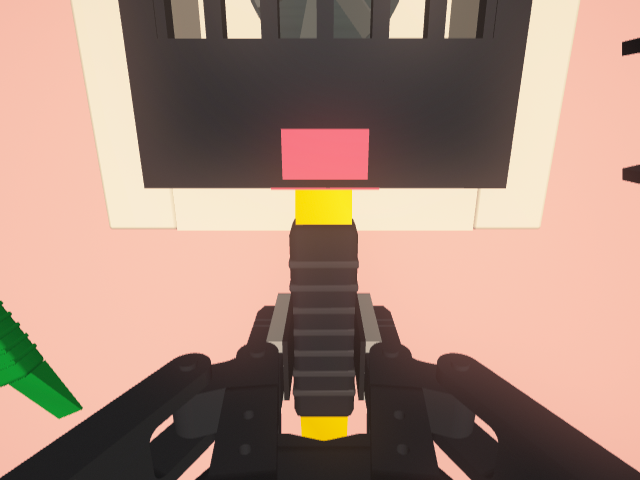

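R is about 6.3 and L about 5.75. I'll do one short finishing pass on the left end.

move_arm --series '[[[-12,0,-0.2],0,0],[[-41,0,-0.4],0,0],[[-41,0,-25],0,0],[[-41,0,-52],0,0],[[20,0,-52],0,0],[[82,0,-52],0,0],[[144,0,-52],0,0],[[206,0,-52],0,0],[[268,0,-52],0,0],[[317,0,-52],0,0]]'

```text
time_s: 46.28
eef_pos: [565.0, 232.5, 217.8]
ee_rot: [-0.0, 0.635, 0.772, 0.0]
force: [0.3, -0.5, -0.2]
grip_width: 0.264
```

move_arm --series '[[[0,0,0],0,0],[[0,0,25],0,0],[[0,0,46],0,0],[[0,0,51.7],0,0],[[0,0,51.7],0,0],[[0,0,51.7],0,0]]'

```text
time_s: 47.02
eef_pos: [566.1, 230.2, 166.9]
ee_rot: [0.0, 0.636, 0.772, 0.001]
force: [0.1, 0.4, -0.2]
grip_width: 0.263
```

```bash
python3 ht.py top ; python3 wh.py w29 1
```

```text
top {'L': (106.45, 0.19, 177), 'R': (107.03, 0.2, 181), 'mid': (105.62, 0.18, 208), 'dk': (88.84, 0.09, 674)}
47.075 TCP [566.  230.3 166.8] along 177.5 lat -0.7 push -1.0 Fz -0.6 RISE nan
```

move_arm --series '[[[0,0,0.6],0,0],[[-8,0,0.6],0,0],[[-16,0,0.6],0,0],[[-24,0,0.6],0,0],[[-32,0,0.6],0,0],[[-37,0,0.6],0,0],[[-37,0,0.6],0,0]]'

```text
time_s: 48.0
eef_pos: [573.0, 193.4, 165.5]
ee_rot: [0.0, 0.636, 0.772, -0.0]
force: [1.5, -2.5, 1.9]
grip_width: 0.265
```

move_arm --series '[[[-1,0,0],0,0],[[-2,0,0],0,0],[[-2,0,0],0,0]]'

```text
time_s: 48.38
eef_pos: [573.0, 192.8, 165.6]
ee_rot: [-0.0, 0.635, 0.772, 0.001]
force: [-0.8, 5.6, 2.6]
grip_width: 0.264
```

move_arm --series '[[[-1,0,-0.7],0,0],[[-2,0,-0.7],0,0],[[-2,0,-0.7],0,0]]'

```text
time_s: 48.75
eef_pos: [573.1, 190.9, 165.7]
ee_rot: [-0.001, 0.635, 0.772, 0.0]
force: [-0.3, 5.8, 0.7]
grip_width: 0.263
```

move_arm --series '[[[-1,0,0],0,0],[[-2,0,0],0,0],[[-2,0,0],0,0]]'

```text
time_s: 49.12
eef_pos: [573.4, 189.0, 165.6]
ee_rot: [-0.001, 0.635, 0.772, 0.0]
force: [-0.8, 5.9, 0.4]
grip_width: 0.265
```

move_arm --series '[[[-1,0,0],0,0],[[-1.5,0,0],0,0],[[-1.5,0,0],0,0]]'

```text
time_s: 49.5
eef_pos: [573.7, 187.7, 165.6]
ee_rot: [-0.001, 0.635, 0.772, 0.0]
force: [-1.8, 7.1, 1.4]
grip_width: 0.264
```

```bash
python3 ht.py top top; python3 wh.py w30 1
```

```text
top {'L': (107.75, 0.18, 177), 'R': (106.9, 0.17, 182), 'mid': (106.48, 0.18, 209), 'dk': (88.81, 0.1, 675)}
top {'L': (107.96, 0.18, 176), 'R': (106.94, 0.17, 181), 'mid': (106.59, 0.17, 210), 'dk': (88.7, 0.1, 674)}
49.6 TCP [573.7 187.7 165.6] along 134.2 lat -1.4 push 6.6 Fz 0.6 RISE 13.21
```

L is about 6.9 and R about 6.1 mm, so both are done. I withdraw and lay the wedge on free desk around (400,120).

move_arm --series '[[[12,0,-0.2],0,0],[[46,0,-0.4],0,0],[[50,0,-25],0,0],[[50,0,-60],0,0],[[35,-50,-60],0,0],[[15,-100,-60],0,0],[[-10,-150,-60],0,0],[[-31,-183,-60],0,0],[[-31,-183,-10],0,0],[[-31,-183,40],0,0]]'

```text
time_s: 50.9
eef_pos: [400.5, 121.1, 125.4]
ee_rot: [0.001, 0.636, 0.772, 0.001]
force: [1.8, -0.3, -1.3]
grip_width: 0.26
```

move_arm --series '[[[0,0,25],0,0],[[0,0,42],0,0],[[0,0,46],0,0],[[0,0,46],0,0]]'

```text
time_s: 51.4
eef_pos: [400.7, 121.2, 80.3]
ee_rot: [0.0, 0.635, 0.772, 0.0]
force: [0.5, -0.6, -1.2]
grip_width: 0.264
```

move_arm --series '[[[0,0,0.7],0,0],[[0,0,0.7],0,0]]'

```text
time_s: 51.65
eef_pos: [400.7, 121.1, 79.8]
ee_rot: [0.0, 0.635, 0.772, 0.0]
force: [-0.2, 0.9, -0.1]
grip_width: 0.263
```

move_arm --series '[[[0,0,1],0,0],[[0,0,1.4],0,0],[[0,0,1.4],0,0]]'

```text
time_s: 52.02
eef_pos: [400.6, 121.1, 78.0]
ee_rot: [0.0, 0.635, 0.772, -0.0]
force: [-0.7, -0.3, 0.1]
grip_width: 0.263
```

move_arm --series '[[[0,0,0.5],0,0],[[0,0,0.8],0,0],[[0,0,0.8],0,0]]'

```text
time_s: 52.4
eef_pos: [400.6, 121.1, 77.6]
ee_rot: [0.0, 0.635, 0.772, 0.0]
force: [-2.3, -0.4, 8.8]
grip_width: 0.261
```

Contact with the desk. I release and retreat upward.

move_arm --series '[[[0,0,-0.3],0,0.3],[[0,0,-0.3],0,0.5],[[0,0,-0.3],0,0.8],[[0,0,-0.3],0,1],[[0,0,-0.3],0,1],[[0,0,-30],0,1],[[0,0,-80],0,1],[[0,0,-140],0,1],[[0,0,-170],0,1],[[0,0,-170],0,1]]'

```text
time_s: 53.65
eef_pos: [401.1, 121.1, 248.9]
ee_rot: [0.002, 0.635, 0.772, 0.001]
force: [-0.6, 0.2, -0.2]
grip_width: 1.0
```

```bash
python3 gv.py w40; python3 ht.py top top side; python3 - <<'E'
from rig import ctrl
import cv2
for n in ['top','side']:
    p,d=ctrl.capture(n);cv2.imwrite(f'pics/{n}_end.png',p[:,:,::-1])
E
```

```text
53.65 [401.10268722 121.12773494 248.89819541] toolx angle 101.09362057696931 F [-0.64526945  0.17778426 -0.23398578] q [ 1.20209153e-02  1.34210430e-01  1.87676213e+00 -1.52899582e-05
  1.12618454e+00 -1.81594520e-01]
top {'L': (107.47, 0.19, 175), 'R': (106.74, 0.17, 182), 'mid': (106.3, 0.17, 208), 'dk': (88.59, 0.1, 671)}
top {'L': (107.76, 0.19, 177), 'R': (106.76, 0.2, 182), 'mid': (106.34, 0.17, 209), 'dk': (88.76, 0.1, 674)}
side {'L': (106.62, 0.16, 175), 'R': (105.97, 0.17, 140), 'mid': (105.58, 0.18, 179), 'dk': (87.86, 0.08, 580)}
```

View pics/w40.png

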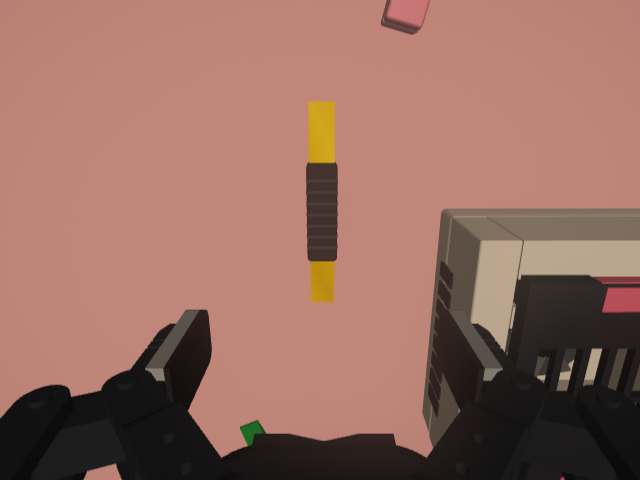

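View pics/top_end.png

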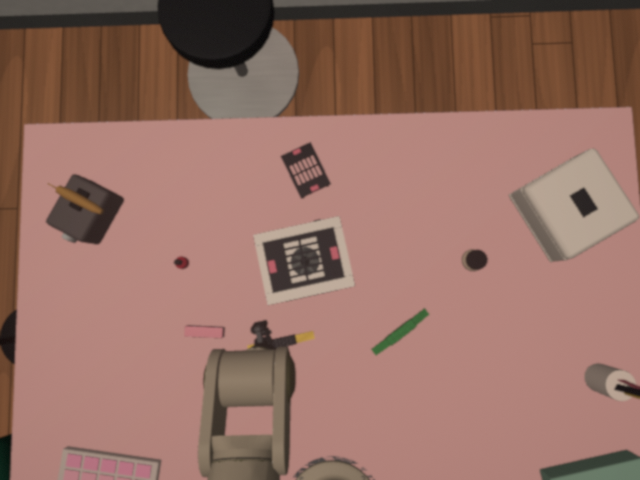

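View pics/side_end.png

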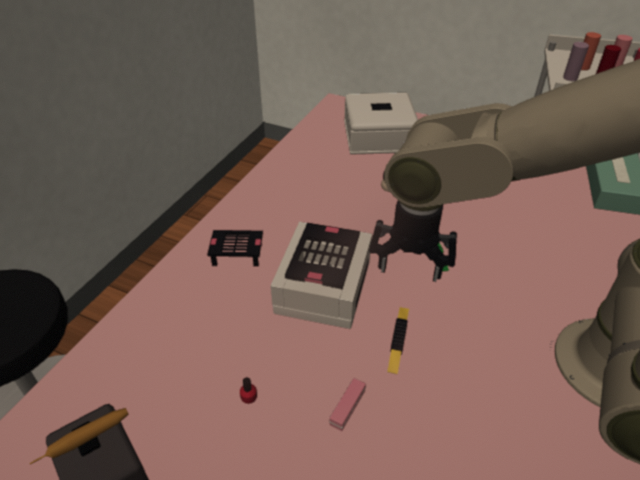

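The wedge lies flat at (322,200) in the wrist view. The buffer (204,332), bottle (182,263), jar (476,260) and green decoy (400,331) sit at their first-picture pixels. The ends stand at L ≈ 6.7 and R ≈ 6.0 mm, and nothing is touched, so I hand in.

```bash
python3 -c "
from rig import ctrl
print(ctrl.finish_job())"
```

```text
the job is handed in; nothing more can be done
None
```

I freed the grille and handed the job in at about 54 s. The pry wedge now lies flat on open desk in front of the unit, at about (400, 120). I pried the ends by turns: right, left, right, left, right, left, right, then a short finishing pass on the left.

**Final heights:** In the last depth readings the left end stands about 6.6–6.7 mm above the deck and the right end about 6.0 mm. The measured difference between the ends stayed under about 1.5 mm throughout.

**Other things:** The buffer, red bottle, jar, green decoy wedge and small grille sit at the same pixels as in the first picture. The gripper was clear of everything at the end.

**Push force:** It went slightly over 8 N a few times:
- **Too much downward press:** twice, to about 8.5 N on the first right pass and about 9 N on the second left pass. I eased off the press and continued.
- **Real binding:** twice on the left end, at about 8.0–8.2 N. I switched to the other end each time.

**Camera agreement:** The top and side cameras disagreed by up to about 1 mm early on. I relied on the wrist camera for the right end and on the top and side cameras for the left. On the right end the wrist camera read about 0.3 mm higher than the side camera.

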